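# Find the incubator's released lid and open it

## Task

One chamber of the four-lid vial incubator has finished its run and its lid has been released, but the lamps are out and the lids look alike. With closed fingers press down gently on the bar at the rear end of one lid after another: locked lids hold firm and must not be forced, the released one rocks, its front edge tipping up. Then push that raised front edge up and back until the lid stands fully open against its stop, so that its vials can cool; grasp nothing, leave the things round the incubator where they are, and finish clear of it.

Things in the scene. Friction and masses are not known exactly. Their poses are not given: they have to be found in the camera images.
- incubator: White four-chamber vial incubator, fixed to the worktop, 190 mm deep (x), 280 mm wide (y); origin under its centre, x to its rear (away from the operator), y to its left, z up. Raised front part x -85 to +26 mm, flat top at z 78 mm; low rear deck behind it, top at z 34 mm. On it four identical grey lids, 58 mm wide, 8 mm thick, 6 mm apart, tops at z 86 mm, middles at y +96, +32, -32, -96 mm.
- hinge_rod (a point): Middle of the steel hinge rod of all lids (incubator x +42, y 0, z 82 mm), parallel to its y. Each lid is a see-saw on it: 112 mm forward of the rod to its front edge over the chamber, 46 mm behind it as a tail that hangs free 44 mm above the rear deck, with a raised rubber bar (44 x 10 mm) to press. Vials in the chambers stand below the flat top.
- lid_1 (a joint): Opening angle of lid 1 (far left as the operator sees it), rad: 0 shut, grows as its front edge rises and its tail sinks, 1.57 upright, 1.75 fully open at its stop (leaning back 10 degrees). Locked: gives 2 mm at the bar under 9 N (under 0.08), springs back to under 0.03. Released: tips under about 3 N on the tail's bar, and its stiff hinge holds it wherever it is left (under 1 N at the front edge moves it).
- lid_1_pad (a point): Middle of the top of the rubber pressing bar on the tail of lid 1: 34 mm behind the hinge rod, 9 mm above it when shut; moves with the lid. Pressed 13 mm down, a released lid stands at 0.4 to 0.5 rad with its front edge some 45 to 55 mm up.
- lid_1_edge (a point): Middle of the smooth round front edge of lid 1, half-way through its 8 mm thickness, 112 mm from the hinge rod; moves with the lid, up and back round the rod: a finger in front of it must rise with it, its tip some 20 mm lower than the edge. Under the lid, 9 to 19 mm behind this edge and 19 to 27 mm left of its middle, a steel keeper reaches down 18 mm.
- lid_2 (a joint): Opening angle of lid 2 (inner left as the operator sees it), rad: 0 shut, grows as its front edge rises and its tail sinks, 1.57 upright, 1.75 fully open at its stop (leaning back 10 degrees). Locked: gives 2 mm at the bar under 9 N (under 0.08), springs back to under 0.03. Released: tips under about 3 N on the tail's bar, and its stiff hinge holds it wherever it is left (under 1 N at the front edge moves it).
- lid_2_pad (a point): Middle of the top of the rubber pressing bar on the tail of lid 2: 34 mm behind the hinge rod, 9 mm above it when shut; moves with the lid. Pressed 13 mm down, a released lid stands at 0.4 to 0.5 rad with its front edge some 45 to 55 mm up.
- lid_2_edge (a point): Middle of the smooth round front edge of lid 2, half-way through its 8 mm thickness, 112 mm from the hinge rod; moves with the lid, up and back round the rod: a finger in front of it must rise with it, its tip some 20 mm lower than the edge. Under the lid, 9 to 19 mm behind this edge and 19 to 27 mm left of its middle, a steel keeper reaches down 18 mm.
- lid_3 (a joint): Opening angle of lid 3 (inner right as the operator sees it), rad: 0 shut, grows as its front edge rises and its tail sinks, 1.57 upright, 1.75 fully open at its stop (leaning back 10 degrees). Locked: gives 2 mm at the bar under 9 N (under 0.08), springs back to under 0.03. Released: tips under about 3 N on the tail's bar, and its stiff hinge holds it wherever it is left (under 1 N at the front edge moves it).
- lid_3_pad (a point): Middle of the top of the rubber pressing bar on the tail of lid 3: 34 mm behind the hinge rod, 9 mm above it when shut; moves with the lid. Pressed 13 mm down, a released lid stands at 0.4 to 0.5 rad with its front edge some 45 to 55 mm up.
- lid_3_edge (a point): Middle of the smooth round front edge of lid 3, half-way through its 8 mm thickness, 112 mm from the hinge rod; moves with the lid, up and back round the rod: a finger in front of it must rise with it, its tip some 20 mm lower than the edge. Under the lid, 9 to 19 mm behind this edge and 19 to 27 mm left of its middle, a steel keeper reaches down 18 mm.
- lid_4 (a joint): Opening angle of lid 4 (far right as the operator sees it), rad: 0 shut, grows as its front edge rises and its tail sinks, 1.57 upright, 1.75 fully open at its stop (leaning back 10 degrees). Locked: gives 2 mm at the bar under 9 N (under 0.08), springs back to under 0.03. Released: tips under about 3 N on the tail's bar, and its stiff hinge holds it wherever it is left (under 1 N at the front edge moves it).
- lid_4_pad (a point): Middle of the top of the rubber pressing bar on the tail of lid 4: 34 mm behind the hinge rod, 9 mm above it when shut; moves with the lid. Pressed 13 mm down, a released lid stands at 0.4 to 0.5 rad with its front edge some 45 to 55 mm up.
- lid_4_edge (a point): Middle of the smooth round front edge of lid 4, half-way through its 8 mm thickness, 112 mm from the hinge rod; moves with the lid, up and back round the rod: a finger in front of it must rise with it, its tip some 20 mm lower than the edge. Under the lid, 9 to 19 mm behind this edge and 19 to 27 mm left of its middle, a steel keeper reaches down 18 mm.
- sample_cup: Small clear sample cup with a blue snap lid, 35x43x24 mm, origin under its centre; in front of the incubator. Bystander.
- drop_bottle: Brown dropper bottle with white cap, 30 mm diameter, 78 mm tall, origin under its centre; in front of the incubator. Bystander.
- tweezers: Steel tweezers lying flat, 13x122x9 mm, origin under the middle; in front of the incubator. Bystander.
- beaker: Clear beaker, 59 mm diameter, 82 mm tall, origin under its centre; behind the incubator. Bystander.

How it is judged:
By the outcome, as a careful person would: the job done as asked, in the order asked, and still so for the second after the job is handed in, with the robot touching nothing.
It also fails if it takes over 54 s, if anything falls off the work surface, if the arm or the gripper's body presses on something with over 40 N, if the wrist force passes 120 N, or if a joint passes its speed limit or range.

## Robot

A 7-joint arm with a two-finger parallel gripper is mounted at the origin on a cart in front of the work surface, level with it; the furniture and walls round the work are solid. World frame = base frame: x ahead of the robot, y to its left, z up, the work surface at z = 0. Lengths are in m, angles in rad, forces in N, time in s.
With the tool pointing down it reaches from about 0.425 to 0.875 m from the base axis. Payload 8.4 kg.
Tool frame: the origin (TCP) lies midway between the tips of the shut fingers; the grasp point (between the pads) lies 19 mm behind it; z points along the fingers, y is the direction in which the jaws open and shut (so a half turn about z gives the same grasp; the last joint's range is limited). The gripper opens to 85 mm and grips with 20 to 120 N. Pads are 22 mm wide; open, the fingers measure 114 mm over their backs; the gripper's body (76 mm by 85 mm) begins 54 mm behind the grasp point. The pads swing forward as they close: fully open they stand 13 mm farther back than shut.
Start: joints at [1.234, 0.333, 0.04, 1.465, -0.013, 1.343, -0.059], TCP at [0.153, -0.632, 0.231] pointing down, gripper open.
Joint ranges: [-2.58, 2.58], [-0.38, 2.09], [-1.3, 1.39], [0.25, 2.4], [-1.5, 4.64], [0.08, 2.09], [-2.65, 2.65]. Speed limits (rad/s): [2.22, 2.22, 2.79, 2.79, 3.14, 3.14, 3.14].

## Interface

Orientations are given as [roll, pitch, yaw] about the fixed x, y, z axes, in that order (R = Rz(yaw) Ry(pitch) Rx(roll)).
In Python, from plant import * gives the robot as it stands.
- The arm moves only by the shell command python3 -m jog 'ROWS' [FORCE]. ROWS is a JSON object of lists of equal length, an entry for each row: "rot": the turn, a rotation vector about the tool's x, y, z in degrees, a list of three; "linear": the shift along the tool's x, y, z in mm, a list of three; "gripper": the finger opening in mm, from 0 to 85.4. In form: {"rot": [[wx, wy, wz], ...], "linear": [[x, y, z], ...], "gripper": [gripper, ...]}. A call has exactly 8 rows; each row shifts and turns the pose as measured when the row begins, along the tool's axes as they then stand; what a row does not reach is not made up. A row lasts 1/10 s, in which the tool goes at most 50 mm and 8.59 degrees, less where a joint would pass 70% of its speed; a pose out of reach is approached as far as the arm can. A call is refused whole if a number of a shift passes 50 or a number of a turn 8.59, either way. A call with a gripper value outside its range is refused whole. The fingers move at their own pace and stop on an object; FORCE is the grip in N (left out, the last holds). Time passes only in rows, so rows that do not move let the fingers close, or fill a call up. It gives the time, the measured TCP pose, the force and the opening at its end, in the units of the state.
- state(): the state, without advancing time (a new reading comes with each control period).
- grab_frame(name): name is "scene" or "top"; returns a dict with "image" (480x640x3 uint8, red, green, blue), "fx", "fy", "cx", "cy" (pixels), "R" (3x3) and "t" (3): a world point X has camera coordinates R X + t. Camera axes: x right, y down, z forward; pixel columns grow to the right and rows downward; lengths in m; the calibration is good to about 2 mm. A picture is of the moment at which its call begins. There is no depth.
- sign_off(): hands the job in, once; it reports no verdict.
Trained networks look in the newest picture that a camera, given by its name, has taken for a name from the list of things; names that differ only in an ending like _2 or _b are one class to them, and where a whole thing is asked for, a point or a joint stands for the part that bears it (a point fixed in the world has none). Each returns a list of dicts, best first, with "p" (0 to 1); they miss things now and then, are a little off and sometimes report something else, mostly with a low value. They report only what shows in the picture. A call takes as long as a camera call.
- outline_of(query, camera): "mask" (480x640 bool, what is visible of it) and "bbox" ([left, top, right, bottom] in pixels, round what is visible of it).
The state is a dict: "clock": time; "q": joint angles; "dq": joint speeds; "joint_efforts": joint torques, N m; "ee_pos": TCP position; "eef_rot": TCP orientation; "contact_force": force on the tool from outside, world axes, zero at the start; "torque": the same for the moment, N m; "width": opening from 0.0 (shut) to 1.0 (fully open).
Only numpy, scipy, OpenCV 4.12 (cv2) and the standard library are available. Lean on these libraries where they do the work, as an engineer would, in place of code of your own. Each camera call takes 0.05 s, during which the arm holds its last target. There are 200 camera calls.

## Working session

There is one attempt and no reset: what is moved stays moved. The work goes in short steps, Python scripts to look and compute and a shell command to move; the robot and the scene stay as the last step left them, time stands still between calls to the robot, and variables do not carry over. Pictures are saved under pics/ and viewed, about 8 in all and at most 12, crops included, and the job is handed in when it is done.

```bash
mkdir -p pics; ls
python3 - <<'E'
from plant import *
import cv2
s=state();print(s)
for n in("scene","top"):
    f=grab_frame(n);cv2.imwrite(f"pics/{n}0.png",f["image"][:,:,::-1])
    print(n,f["fx"],f["cx"],f["cy"],f["R"],f["t"])
    for q in("incubator","lid_1","lid_1_pad","beaker","drop_bottle","sample_cup","tweezers"):
        print(q,[(round(o["p"],2),o["bbox"]) for o in outline_of(q,n)][:5])
E
```

```text
pics
{'clock': 0.0, 'q': array([ 1.23381968,  0.3339165 ,  0.03982108,  1.46625421, -0.01337589,
        1.3433196 , -0.05850221]), 'dq': array([-0.00087153, -0.00021898, -0.00096926, -0.00022739, -0.00053253,
       -0.00163907, -0.00084843]), 'joint_efforts': array([ 5.47622244e-05, -6.58557773e+01,  1.36529278e+00, -4.05560553e+01,
        1.67720031e-02,  1.24982087e-02, -5.62614744e-06]), 'ee_pos': array([ 0.15299076, -0.63126936,  0.23042528]), 'eef_rot': array([-3.13996440e+00,  1.17170450e-04,  2.37812804e-01]), 'contact_force': array([ 0.14493133, -0.46017964,  0.03264926]), 'torque': array([ 0.00048712, -0.05386644,  0.03120468]), 'width': 1.0005474862278876}
scene 495.9232390756532 325.3309044445509 243.78021742479817 [[-0.53930986 -0.84199411  0.01381311]
 [-0.65207058  0.40716911 -0.63954458]
 [ 0.5328685  -0.35391982 -0.7686299 ]] [0.13922595 0.46829297 0.5749616 ]
incubator [(0.92, [233.2, 154.6, 416.9, 333.9]), (0.31, [355.2, 225.7, 413.2, 303.3])]
lid_1 [(0.79, [284.7, 206.4, 343.2, 280.9]), (0.72, [354.4, 220.8, 412.7, 302.4]), (0.6, [246.7, 197.5, 310.2, 265.4]), (
[... 510 characters left out ...]
34092  0.0014212 ]
 [-0.97765711  0.03519091 -0.20723941]
 [ 0.20705281 -0.00890658 -0.97828922]] [-0.16041572  0.5227269   0.81932005]
incubator [(0.87, [217.2, 63.4, 413.5, 345.3]), (0.61, [380.4, 175.6, 423.6, 221.7])]
lid_1 [(0.77, [254.3, 181.2, 355.3, 265.3]), (0.74, [230.3, 152.2, 324.5, 235.9]), (0.68, [280.1, 211.8, 376.0, 298.0]), (0.57, [305.6, 240.0, 405.2, 329.9])]
lid_1_pad [(0.79, [230.2, 152.1, 324.8, 237.9])]
beaker [(0.58, [383.0, 176.9, 425.6, 220.4])]
drop_bottle [(0.81, [281.2, 339.2, 301.7, 364.0]), (0.54, [256.3, 180.3, 352.2, 269.6])]
sample_cup [(0.89, [192.3, 241.2, 210.1, 264.3]), (0.68, [230.1, 150.6, 325.4, 235.4])]
tweezers [(0.55, [242.6, 269.2, 246.0, 277.8])]
```

View pics/top0.png

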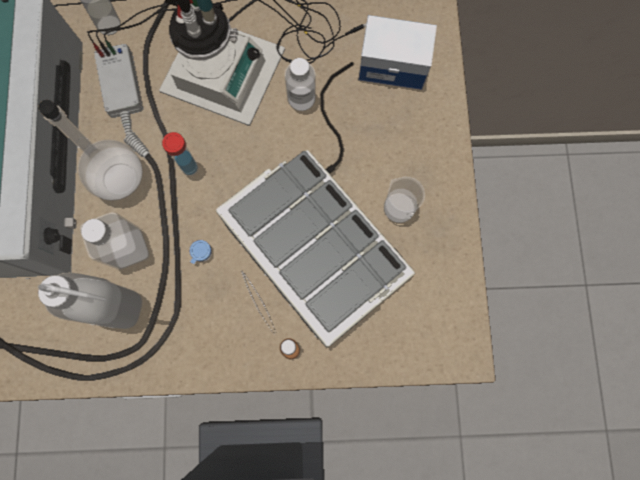

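View pics/scene0.png

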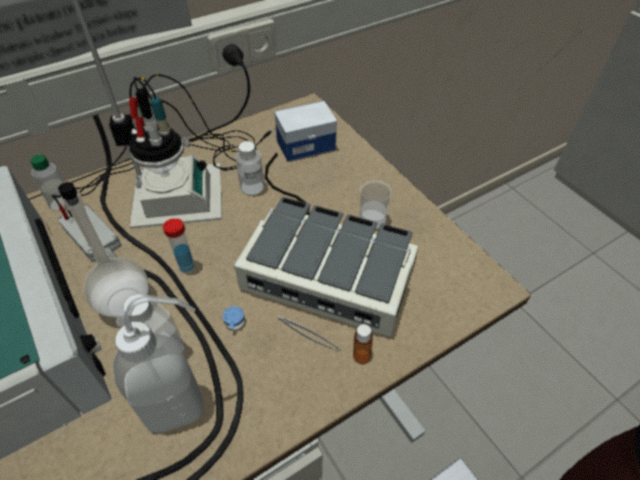

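```bash
cat > h.py <<'E'
from plant import *
import cv2,numpy as np
from scipy.optimize import least_squares
def ray(f,u,v,z):
    R=np.array(f["R"]);t=np.array(f["t"]);d=R.T@np.array([(u-f["cx"])/f["fx"],(v-f["cy"])/f["fy"],1]);c=-R.T@t
    return c+d*(z-c[2])/d[2]
def proj(f,X):
    p=np.asarray(X)@np.array(f["R"]).T+f["t"];return np.c_[p[:,0]/p[:,2]*f["fx"]+f["cx"],p[:,1]/p[:,2]*f["fy"]+f["cy"]]
def inc2w(P,X):
    X=np.asarray(X,float);c,s=np.cos(P[2]),np.sin(P[2]);return np.c_[P[0]+c*X[:,0]-s*X[:,1],P[1]+s*X[:,0]+c*X[:,1],X[:,2]]
E
python3 - <<'E'
from h import *
Y=[.096,.032,-.032,-.096]
for n in("top","scene"):
    f=grab_frame(n);im=f["image"]
    L=[o for o in outline_of("lid_1",n)][:4]
    C=np.array([ray(f,*np.argwhere(o["mask"]).mean(0)[::-1],.086) for o in L]);C=C[np.argsort(-C[:,0])]
    print(n,"lids",C.round(4).tolist(),np.linalg.norm(np.diff(C,axis=0),axis=1).round(4))
    m=np.any([o["mask"] for o in L],0).astype(np.uint8);m=cv2.dilate(m,np.ones((5,5)))
    d=((im.max(2)<62)&(m>0)).astype(np.uint8)
    k,_,st,ce=cv2.connectedComponentsWithStats(d)
    Pd=[(ce[i],st[i,4]) for i in range(1,k) if st[i,4]>60];print([(c.round(1).tolist(),a) for c,a in Pd])
    W=np.array([ray(f,*c,.0905) for c,a in Pd])
    if len(W):
        W=W[np.argsort(-W[:,0])];print("pads",W.round(4).tolist(),np.linalg.norm(np.diff(W,axis=0),axis=1).round(4))
    if len(W)==4:
        A=np.c_[[.009]*4,Y,[.086]*4];B=np.c_[[.076]*4,Y,[.091]*4]
        r=least_squares(lambda p:np.r_[(inc2w(p,A)-C)[:,:2].ravel()*.5,(inc2w(p,B)-W)[:,:2].ravel()],[.6,-.1,-.8]);print(r.x,(r.fun*1000).round(1))
E
```

```text
top lids [[0.5956, -0.1187, 0.086], [0.5449, -0.1577, 0.086], [0.4941, -0.1958, 0.086], [0.4433, -0.2345, 0.086]] [0.064  0.0635 0.0639]
[([309.9, 166.0], np.int32(122)), ([335.5, 195.5], np.int32(126)), ([361.9, 225.9], np.int32(128)), ([388.9, 256.8], np.int32(135))]
pads [[0.637, -0.172, 0.0905], [0.5867, -0.2106, 0.0905], [0.5361, -0.2494, 0.0905], [0.4857, -0.2881, 0.0905]] [0.0634 0.0638 0.0636]
[ 0.51484939 -0.1697136  -0.91561223] [ 0.4  0.2  0.4  0.2  0.4 -0.3  0.4 -0.4  0.3  0.5 -0.2  0.1 -0.3 -0.1
 -0.7 -0.3]
scene lids [[0.593, -0.1149, 0.086], [0.5418, -0.1536, 0.086], [0.4913, -0.1921, 0.086], [0.4413, -0.2321, 0.086]] [0.0642 0.0634 0.0641]
[([295.0, 201.9], np.int32(134)), ([326.0, 211.4], np.int32(109)), ([360.0, 220.6], np.int32(111)), ([394.8, 230.1], np.int32(119))]
pads [[0.6373, -0.1755, 0.0905], [0.5872, -0.2107, 0.0905], [0.5365, -0.2498, 0.0905], [0.4859, -0.2886, 0.0905]] [0.0612 0.0641 0.0638]
[ 0.51496837 -0.16964672 -0.92309671] [ 2.  -2.   2.1 -1.9  1.8 -2.   1.3 -1.3  0.1  3.2 -0.9 -0.3 -1.2  0.3
 -1.6  0.4]
```

```bash
cat > p.py <<'E'
from plant import *
import numpy as np
s=state();e=s["ee_pos"];a=-.916;c,sn=np.cos(a),np.sin(a);d=e[:2]-[.515,-.1697];M=np.array([[c,sn],[-sn,c]])
f=s["contact_force"]
print("t%.1f inc mm"%s["clock"],np.r_[M@d,e[2]].round(4)*1000,"rpy",np.degrees(s["eef_rot"]).round(1),"F inc",np.r_[M@f[:2],f[2]].round(2),"w%.2f"%s["width"],"q",s["q"].round(2))
E
python3 -m jog '{"rot":[[0,0,-8],[0,0,-8],[0,0,-8],[0,0,0],[0,0,0],[0,0,0],[0,0,0],[0,0,0]],"linear":[[0,0,0],[0,0,0],[0,0,0],[40,-5,0],[40,-5,0],[40,-5,0],[40,-5,0],[40,-5,0]],"gripper":[0,0,0,0,0,0,0,0]}' 20; python3 p.py
```

```text
clock: 1.8
ee_pos: [0.2917, -0.4876, 0.2301]
eef_rot: [-3.141, 0.004, 0.664]
contact_force: [0.8, -0.3, 0.4]
width: -0.002
t1.8 inc mm [ 116.2 -370.7  230.1] rpy [-180.     0.2   38. ] F inc [0.71 0.46 0.43] w-0.00 q [ 1.07  0.18 -0.13  1.66  0.03  1.3   0.02]
```

```bash
python3 -m jog '{"rot":[[0,0,0],[0,0,0],[0,0,0],[0,0,0],[0,0,0],[0,0,0],[0,0,0],[0,0,0]],"linear":[[40,-5,0],[40,-5,0],[40,-5,0],[40,-5,0],[40,-5,10],[40,-5,10],[30,-5,10],[10,-2,10]],"gripper":[0,0,0,0,0,0,0,0]}'; python3 p.py
```

```text
clock: 2.6
ee_pos: [0.5006, -0.2732, 0.1916]
eef_rot: [3.135, 0.0, 0.669]
contact_force: [-0.2, 0.5, -0.4]
width: 0.002
t2.6 inc mm [ 73.3 -74.5 191.6] rpy [179.6   0.   38.3] F inc [-0.5   0.16 -0.35] w0.00 q [ 0.72  0.22 -0.35  1.71  0.08  1.23 -0.55]
```

```bash
python3 -m jog '{"rot":[[0,0,0],[0,0,0.6],[0,0,0],[0,0,0],[0,0,0],[0,0,0],[0,0,0],[0,0,0]],"linear":[[-10,3,0],[-11,3,20],[0,0,20],[0,0,20],[0,0,15],[0,0,10],[0,0,0],[0,0,0]],"gripper":[0,0,0,0,0,0,0,0]}'; python3 p.py
```

```text
clock: 3.4
ee_pos: [0.4819, -0.3016, 0.1044]
eef_rot: [3.132, 0.005, 0.65]
contact_force: [-0.1, -0.1, -0.6]
width: 0.001
t3.4 inc mm [  84.4 -106.5  104.4] rpy [179.5   0.3  37.3] F inc [ 0.04 -0.13 -0.61] w0.00 q [ 0.75  0.29 -0.32  1.81  0.11  1.06 -0.53]
```

Run:
```python
from h import *
A=[]
for n in("top","scene"):
    f=grab_frame(n);P=[.515,-.1697,-.916]
    u=proj(f,inc2w(P,[[.076,-.096,.091]]))[0];v=u.astype(int)
    im=f["image"][v[1]-60:v[1]+60,v[0]-70:v[0]+70,::-1];A.append(cv2.resize(im,None,fx=3,fy=3,interpolation=2))
cv2.imwrite("pics/c1.png",cv2.resize(np.hstack(A),(800,343)))
```

```text
(no output)
```

View pics/c1.png

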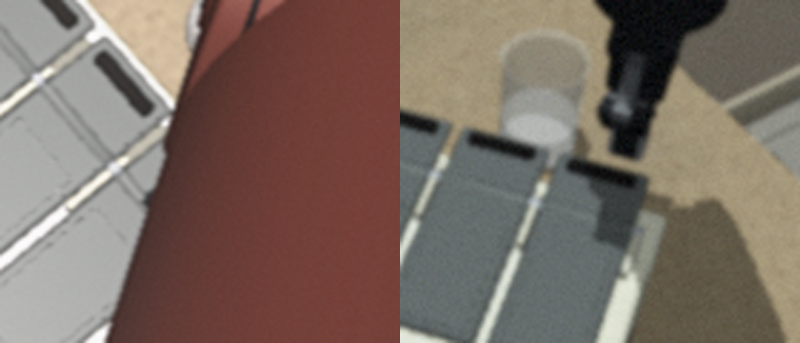

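```bash
python3 -m jog '{"rot":[[0,0,0],[0,0,-0.7],[0,0,0],[0,0,0],[0,0,0],[0,0,0],[0,0,0],[0,0,0]],"linear":[[5,-3,0],[5,-3,0],[0,0,3],[0,0,3],[0,0,2],[0,0,1],[0,0,0],[0,0,0]],"gripper":[0,0,0,0,0,0,0,0]}'; python3 p.py
```

```text
clock: 4.3
ee_pos: [0.4884, -0.2894, 0.0967]
eef_rot: [3.129, 0.003, 0.666]
contact_force: [-0.1, 0.2, -0.1]
width: -0.003
t4.3 inc mm [ 78.8 -94.   96.7] rpy [179.3   0.2  38.1] F inc [-0.22  0.04 -0.09] w-0.00 q [ 0.74  0.29 -0.33  1.82  0.12  1.04 -0.55]
```

```bash
python3 -m jog '{"rot":[[0,0,0],[0,0,0],[0,0,0],[0,0,0],[0,0,0],[0,0,0],[0,0,0],[0,0,0]],"linear":[[0,0,2],[0,0,2],[0,0,1],[0,0,1],[0,0,1],[0,0,0],[0,0,0],[0,0,0]],"gripper":[0,0,0,0,0,0,0,0]}'; python3 p.py
```

```text
clock: 5.1
ee_pos: [0.4886, -0.29, 0.0902]
eef_rot: [3.128, 0.003, 0.665]
contact_force: [-1.7, 0.4, 2.0]
width: 0.001
t5.1 inc mm [ 79.4 -94.2  90.2] rpy [179.2   0.2  38.1] F inc [-1.33 -1.13  1.95] w0.00 q [ 0.74  0.3  -0.33  1.83  0.12  1.02 -0.55]
```

Contact at ~90 mm with 2 N. A little further.

```bash
python3 -m jog '{"rot":[[0,0,0],[0,0,0],[0,0,0],[0,0,0],[0,0,0],[0,0,0],[0,0,0],[0,0,0]],"linear":[[0,0,0.5],[0,0,0],[0,0,0.5],[0,0,0],[0,0,0.5],[0,0,0],[0,0,0],[0,0,0]],"gripper":[0,0,0,0,0,0,0,0]}'; python3 p.py
```

```text
clock: 5.9
ee_pos: [0.4887, -0.29, 0.09]
eef_rot: [3.127, 0.004, 0.665]
contact_force: [-1.9, 0.6, 4.5]
width: -0.0
t5.9 inc mm [ 79.4 -94.1  90. ] rpy [179.2   0.2  38.1] F inc [-1.68 -1.15  4.52] w-0.00 q [ 0.73  0.3  -0.33  1.83  0.12  1.02 -0.55]
```

```bash
python3 -m jog '{"rot":[[0,0,0],[0,0,0],[0,0,0],[0,0,0],[0,0,0],[0,0,0],[0,0,0],[0,0,0]],"linear":[[0,0,1],[0,0,0],[0,0,0.7],[0,0,0],[0,0,0.5],[0,0,0],[0,0,0],[0,0,0]],"gripper":[0,0,0,0,0,0,0,0]}'; python3 p.py
```

```text
clock: 6.7
ee_pos: [0.4887, -0.2901, 0.0899]
eef_rot: [3.127, 0.004, 0.665]
contact_force: [-1.8, 1.3, 3.9]
width: -0.006
t6.7 inc mm [ 79.5 -94.1  89.9] rpy [179.2   0.2  38.1] F inc [-2.11 -0.61  3.91] w-0.01 q [ 0.73  0.3  -0.33  1.83  0.12  1.02 -0.55]
```

```bash
python3 -m jog '{"rot":[[0,0,0],[0,0,0],[0,0,0],[0,0,0],[0,0,0],[0,0,0],[0,0,0],[0,0,0]],"linear":[[0,0,1],[0,0,1],[0,0,1],[0,0,1],[0,0,1],[0,0,1],[0,0,1],[0,0,1]],"gripper":[0,0,0,0,0,0,0,0]}'; python3 p.py
```

```text
clock: 7.5
ee_pos: [0.4889, -0.2903, 0.089]
eef_rot: [3.125, 0.005, 0.664]
contact_force: [-6.5, 2.9, 14.6]
width: -0.003
t7.5 inc mm [ 79.8 -94.1  89. ] rpy [179.1   0.3  38.1] F inc [-6.27 -3.34 14.63] w-0.00 q [ 0.73  0.3  -0.33  1.83  0.13  1.02 -0.56]
```

```bash
python3 -m jog '{"rot":[[0,0,0],[0,0,0],[0,0,0],[0,0,0],[0,0,0],[0,0,0],[0,0,0],[0,0,0]],"linear":[[0,0,-8],[0,0,-8],[20,0,0],[20,0,0],[20,0,0],[0,-1,4],[0,0,0],[0,0,0]],"gripper":[0,0,0,0,0,0,0,0]}'; python3 p.py
```

```text
clock: 8.3
ee_pos: [0.5367, -0.2529, 0.1016]
eef_rot: [3.124, 0.005, 0.662]
contact_force: [0.6, 0.2, 0.6]
width: 0.0
t8.3 inc mm [ 79.2 -33.4 101.6] rpy [179.    0.3  37.9] F inc [0.21 0.55 0.57] w0.00 q [ 0.65  0.34 -0.35  1.76  0.15  1.06 -0.66]
```

```bash
python3 -m jog '{"rot":[[0.5,0,0],[0.5,0,0],[0,0,0],[0,0,0],[0,0,0],[0,0,0],[0,0,0],[0,0,0]],"linear":[[0,0,4],[0,0,3],[0,0,2],[0,0,1],[0,0,1],[0,0,1],[0,0,0.7],[0,0,0.7]],"gripper":[0,0,0,0,0,0,0,0]}'; python3 p.py
```

```text
clock: 9.1
ee_pos: [0.5354, -0.2556, 0.0896]
eef_rot: [3.141, 0.006, 0.658]
contact_force: [-2.8, 1.5, 6.8]
width: 0.0
t9.1 inc mm [ 80.6 -36.1  89.6] rpy [180.    0.3  37.7] F inc [-2.88 -1.32  6.83] w0.00 q [ 0.66  0.36 -0.35  1.75  0.14  1.06 -0.66]
```

```bash
python3 -m jog '{"rot":[[0,0,0],[0,0,0],[0,0,0],[0,0,0],[0,0,0],[0,0,0],[0,0,0],[0,0,0]],"linear":[[0,0,-8],[0,0,-8],[20,0,0],[20,0,0],[25,-1,0],[2,-2,4],[0,0,0],[0,0,0]],"gripper":[0,0,0,0,0,0,0,0]}'; python3 p.py
```

```text
clock: 9.9
ee_pos: [0.5883, -0.2129, 0.1057]
eef_rot: [3.138, 0.005, 0.656]
contact_force: [0.0, 0.4, 0.7]
width: 0.004
t9.9 inc mm [ 78.9  31.9 105.7] rpy [179.8   0.3  37.6] F inc [-0.29  0.28  0.69] w0.00 q [ 0.56  0.4  -0.37  1.66  0.16  1.11 -0.76]
```

```bash
python3 -m jog '{"rot":[[0,0,0],[0,0,0],[0,0,0],[0,0,0],[0,0,0],[0,0,0],[0,0,0],[0,0,0]],"linear":[[0,-1,5],[0,0,4],[0,0,3],[0,0,1],[0,0,1],[0,0,1],[0,0,1],[0,0,0.7]],"gripper":[0,0,0,0,0,0,0,0]}'; python3 p.py
```

```text
clock: 10.7
ee_pos: [0.5861, -0.2153, 0.0897]
eef_rot: [3.136, 0.006, 0.652]
contact_force: [-3.8, -0.1, 8.2]
width: -0.004
t10.7 inc mm [79.5 28.6 89.7] rpy [179.7   0.4  37.4] F inc [-2.23 -3.05  8.2 ] w-0.00 q [ 0.56  0.42 -0.36  1.67  0.17  1.08 -0.77]
```

```bash
python3 -m jog '{"rot":[[0,0,0],[0,0,0],[0,0,0],[0,0,0],[0,0,0],[0,0,0],[0,0,0],[0,0,0]],"linear":[[0,0,-8],[0,0,-8],[20,0,0],[20,0,0],[25,-1,0],[4,-1,4],[0,0,0],[0,0,0]],"gripper":[0,0,0,0,0,0,0,0]}'; python3 p.py
python3 -m jog '{"rot":[[0,0,0],[0,0,-0.6],[0,0,0],[0,0,0],[0,0,0],[0,0,0],[0,0,0],[0,0,0]],"linear":[[0,0,5],[0,0,4],[0,0,3],[0,0,1],[0,0,1],[0,0,1],[0,0,1],[0,0,0.7]],"gripper":[0,0,0,0,0,0,0,0]}'; python3 p.py
```

```text
clock: 11.5
ee_pos: [0.6443, -0.1684, 0.1041]
eef_rot: [3.135, 0.004, 0.652]
contact_force: [0.5, 0.6, -0.2]
width: -0.001
t11.5 inc mm [ 77.7 103.4 104.1] rpy [179.6   0.2  37.4] F inc [-0.18  0.76 -0.16] w-0.00 q [ 0.46  0.48 -0.37  1.55  0.2   1.14 -0.87]
clock: 12.3
ee_pos: [0.6438, -0.1712, 0.0877]
eef_rot: [3.132, 0.004, 0.66]
contact_force: [-0.8, 0.2, 2.8]
width: 0.001
t12.3 inc mm [ 79.6 101.3  87.7] rpy [179.5   0.2  37.8] F inc [-0.64 -0.53  2.75] w0.00 q [ 0.47  0.49 -0.37  1.57  0.2   1.11 -0.86]
```

```bash
python3 -m jog '{"rot":[[0,0,0],[0,0,0],[0,0,0],[0,0,0],[0,0,0],[0,0,0],[0,0,0],[0,0,0]],"linear":[[0,0,2],[0,0,2],[0,0,2],[0,0,2],[0,0,2],[0,0,2],[0,0,2],[0,0,1]],"gripper":[0,0,0,0,0,0,0,0]}'; python3 p.py
```

```text
clock: 13.1
ee_pos: [0.6439, -0.1714, 0.0714]
eef_rot: [3.132, 0.004, 0.66]
contact_force: [0.2, 0.4, 2.6]
width: 0.002
t13.1 inc mm [ 79.9 101.1  71.4] rpy [179.5   0.2  37.8] F inc [-0.21  0.4   2.6 ] w0.00 q [ 0.46  0.51 -0.37  1.58  0.21  1.08 -0.87]
```

```bash
python3 -m jog '{"rot":[[0,0,0],[0,0,0],[0,0,0],[0,0,0],[0,0,0],[0,0,0],[0,0,0],[0,0,0]],"linear":[[0,0,-15],[0,0,-40],[0,0,-40],[0,0,-40],[-2,-10,-15],[-2,-40,0],[-2,-40,0],[-2,-40,0]],"gripper":[0,0,0,0,0,0,0,0]}'; python3 p.py
python3 -m jog '{"rot":[[0,0,0],[0,0,0],[0,0,0],[0,0,0],[0,0,0],[0,0,0],[0,0,0],[0,0,0]],"linear":[[-2,-40,0],[-2,-20,0],[0,-5,0],[0,0,0],[0,0,0],[0,0,0],[0,0,0],[0,0,0]],"gripper":[0,0,0,0,0,0,0,0]}'; python3 p.py
python3 - <<'E'
from h import *
A=[]
P=[.515,-.1697,-.916]
for n in("scene","top"):
    f=grab_frame(n)
    u=proj(f,inc2w(P,[[-.02,.06,.1]]))[0].astype(int);im=f["image"].copy()
    for th in(.3,.5,.7):
        x=.042-.112*np.cos(th);z=.082+.112*np.sin(th)
        q=proj(f,inc2w(P,[[x,.067,z],[x,.125,z]])).astype(int)
        cv2.line(im,tuple(map(int,q[0])),tuple(map(int,q[1])),(255,int(th*300),0),1)
    im=im[max(0,u[1]-100):u[1]+100,u[0]-100:u[0]+100,::-1];A.append(cv2.resize(im,(400,400),interpolation=2))
cv2.imwrite("pics/c2.png",np.hstack(A))
E
```

```text
clock: 13.9
ee_pos: [0.5543, -0.0739, 0.2285]
eef_rot: [3.134, 0.006, 0.653]
contact_force: [0.3, 0.9, -0.6]
width: 0.001
t13.9 inc mm [-52.   89.5 228.5] rpy [179.6   0.4  37.4] F inc [-0.56  0.75 -0.58] w0.00 q [ 0.44  0.18 -0.45  1.68  0.09  1.3  -0.94]
clock: 14.7
ee_pos: [0.5074, -0.0213, 0.2295]
eef_rot: [3.132, 0.007, 0.655]
contact_force: [0.1, 0.6, 0.5]
width: 0.0
t14.7 inc mm [-122.4   84.3  229.5] rpy [179.5   0.4  37.5] F inc [-0.38  0.46  0.47] w0.00 q [ 0.41  0.07 -0.49  1.79  0.05  1.29 -1.  ]
```

View pics/c2.png

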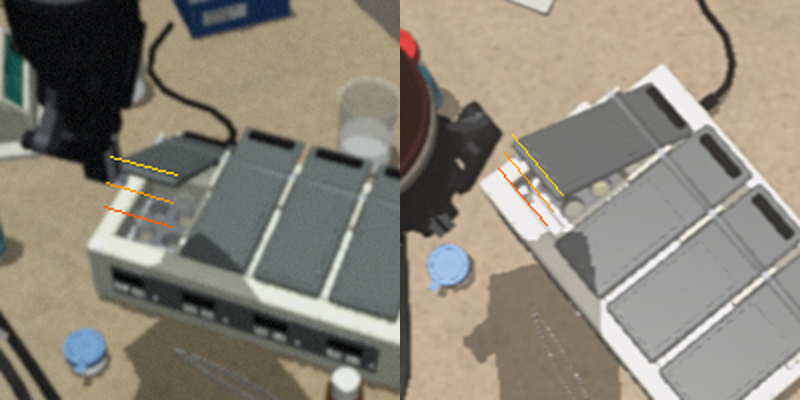

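```bash
python3 -m jog '{"rot":[[0,0,0],[0,0,0],[0,0,0],[0,0,0],[0,0,0],[0,0,0],[0,0,0],[0,0,0]],"linear":[[2,0,30],[2,0,30],[2,0,25],[0,0,10],[0,20,0],[0,15,0],[0,5,0],[0,0,0]],"gripper":[0,0,0,0,0,0,0,0]}'; python3 p.py
```

```text
clock: 15.6
ee_pos: [0.5411, -0.0542, 0.1348]
eef_rot: [3.129, 0.004, 0.653]
contact_force: [-0.5, 1.6, 0.8]
width: -0.001
t15.6 inc mm [-75.8  91.  134.8] rpy [179.3   0.2  37.4] F inc [-1.56  0.59  0.83] w-0.00 q [ 0.42  0.22 -0.46  1.83  0.12  1.11 -1.  ]
```

```bash
python3 -m jog '{"rot":[[0,0,0],[0,0,0],[0,0,0],[0,0,0],[0,0,0],[0,0,0],[0,0,0],[0,0,0]],"linear":[[0,3,0],[0,3,0],[0,3,-1],[0,3,-2],[0,3,-2],[0,3,-2],[0,2,-2],[0,0,0]],"gripper":[0,0,0,0,0,0,0,0]}'; python3 p.py
```

```text
clock: 16.4
ee_pos: [0.5545, -0.0702, 0.1469]
eef_rot: [3.128, 0.002, 0.654]
contact_force: [-0.9, 0.3, 0.2]
width: 0.003
t16.4 inc mm [-54.9  92.  146.9] rpy [1.792e+02 1.000e-01 3.750e+01] F inc [-0.79 -0.57  0.17] w0.00 q [ 0.43  0.24 -0.45  1.78  0.13  1.14 -0.98]
```

```bash
cat > v.py <<'E'
from h import *
import sys
A=[];P=[.515,-.1697,-.916]
for n in("scene","top"):
    f=grab_frame(n)
    u=proj(f,inc2w(P,[[-.02,.06,.12]]))[0].astype(int)
    im=f["image"][max(0,u[1]-90):u[1]+70,u[0]-80:u[0]+80,::-1];A.append(cv2.resize(im,(400,400),interpolation=2))
cv2.imwrite(sys.argv[1],np.hstack(A))
E
python3 v.py pics/c3.png
```

```text
(no output)
```

View pics/c3.png

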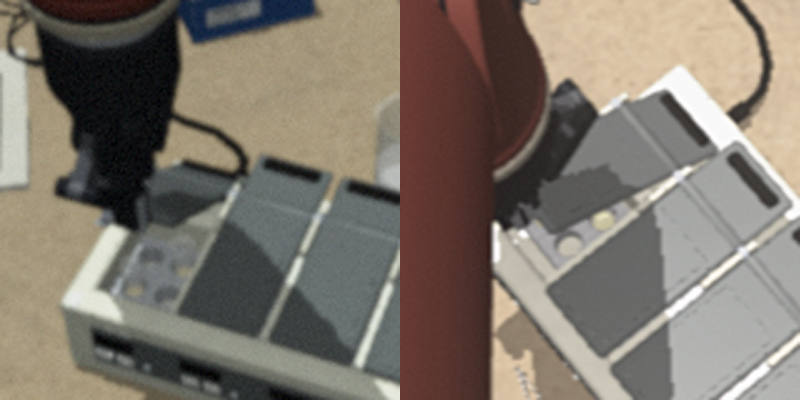

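```bash
python3 -m jog '{"rot":[[0,0,0],[0,0,0],[0,0,0],[0,0,0],[0,0,0],[0,0,0],[0,0,0],[0,0,0]],"linear":[[0,5,-1],[0,5,-2],[0,5,-3],[0,5,-3],[0,5,-3],[0,5,-3],[0,5,-3],[0,5,-2]],"gripper":[0,0,0,0,0,0,0,0]}'; python3 p.py
python3 v.py pics/c4.png
```

```text
clock: 17.3
ee_pos: [0.5677, -0.0859, 0.1675]
eef_rot: [-3.125, 0.015, 0.668]
contact_force: [-6.3, 6.2, 8.7]
width: 0.0
t17.3 inc mm [-34.4  92.8 167.5] rpy [-179.1    0.8   38.3] F inc [-8.74 -1.27  8.74] w0.00 q [ 0.45  0.27 -0.44  1.7   0.12  1.22 -0.93]
```

View pics/c4.png

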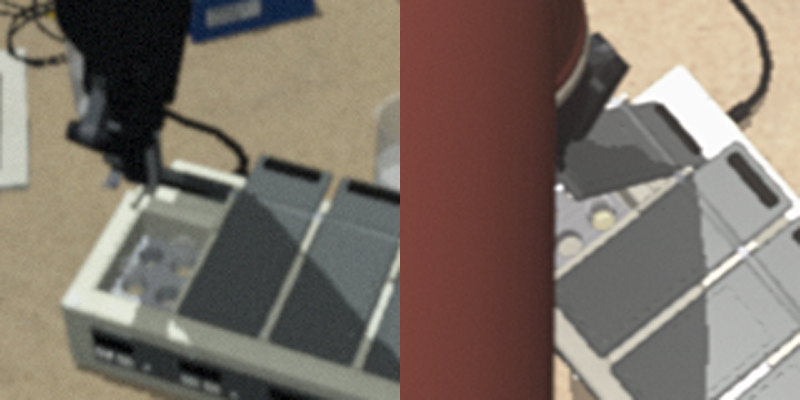

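```bash
python3 -m jog '{"rot":[[0,0,0],[0,0,0],[-1.5,0,0],[0,0,0],[0,0,0],[0,0,0],[0,0,0],[0,0,0]],"linear":[[0,-8,0],[0,-20,0],[0,-25,0],[0,-15,0],[0,0,0],[0,0,0],[0,0,0],[0,0,0]],"gripper":[0,0,0,0,0,0,0,0]}'; python3 p.py
python3 - <<'E'
from h import *
A=[]
P=[.515,-.1697,-.916]
for n in("scene","top"):
    f=grab_frame(n)
    u=proj(f,inc2w(P,[[-.02,.08,.13]]))[0].astype(int);im=f["image"].copy()
    y0,x0=max(0,u[1]-60),u[0]-60
    im=cv2.resize(im[y0:u[1]+60,x0:u[0]+60,::-1],(400,400),interpolation=2)
    for th,c in((.6,(0,0,255)),(.8,(0,200,0)),(1.,(255,0,0)),(1.2,(0,255,255))):
        x=.042-.112*np.cos(th);z=.082+.112*np.sin(th)
        q=(proj(f,inc2w(P,[[x,.067,z],[x,.125,z]]))-[x0,y0])*400/120
        cv2.line(im,tuple(map(int,q[0])),tuple(map(int,q[1])),c,1)
    A.append(im)
cv2.imwrite("pics/c5.png",np.hstack(A))
E
```

```text
clock: 18.2
ee_pos: [0.5252, -0.0339, 0.1668]
eef_rot: [3.129, 0.014, 0.664]
contact_force: [-0.6, -0.5, 0.1]
width: 0.004
t18.2 inc mm [-101.4   90.8  166.8] rpy [179.3   0.8  38.1] F inc [ 0.02 -0.76  0.1 ] w0.00 q [ 0.41  0.16 -0.48  1.83  0.1   1.18 -1.02]
```

View pics/c5.png

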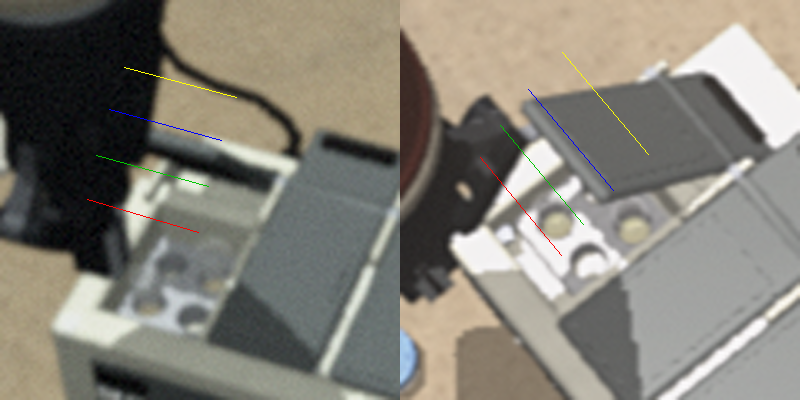

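```bash
python3 -m jog '{"rot":[[0,0,0],[0,0,0],[0,0,0],[0,0,0],[0,0,0],[0,0,0],[0,0,0],[0,0,0]],"linear":[[0,0,9],[0,15,9],[0,15,0],[0,15,0],[0,10,0],[0,5,0],[0,2,0],[0,0,0]],"gripper":[0,0,0,0,0,0,0,0]}'; python3 p.py
```

```text
clock: 19.1
ee_pos: [0.5672, -0.0899, 0.1467]
eef_rot: [3.13, 0.015, 0.661]
contact_force: [0.8, 0.1, -0.2]
width: -0.006
t19.1 inc mm [-31.5  90.1 146.7] rpy [179.4   0.9  37.9] F inc [ 0.37  0.7  -0.16] w-0.01 q [ 0.44  0.28 -0.44  1.74  0.15  1.16 -0.95]
```

```bash
python3 -m jog '{"rot":[[0,0,0],[0,0,0],[0,0,0],[0,0,0],[0,0,0],[0,0,0],[0,0,0],[0,0,0]],"linear":[[0,5,-3],[0,6,-3],[0,6,-3],[0,6,-3],[0,6,-2],[0,6,-2],[0,6,-1],[0,6,-1]],"gripper":[0,0,0,0,0,0,0,0]}'; python3 p.py
```

```text
clock: 19.9
ee_pos: [0.5983, -0.1282, 0.1677]
eef_rot: [3.13, 0.015, 0.663]
contact_force: [0.5, 0.2, -0.3]
width: 0.002
t19.9 inc mm [ 17.8  91.4 167.7] rpy [179.3   0.8  38. ] F inc [ 0.15  0.55 -0.26] w0.00 q [ 0.46  0.33 -0.42  1.63  0.16  1.22 -0.89]
```

```bash
python3 v.py pics/c6.png
```

```text
(no output)
```

View pics/c6.png

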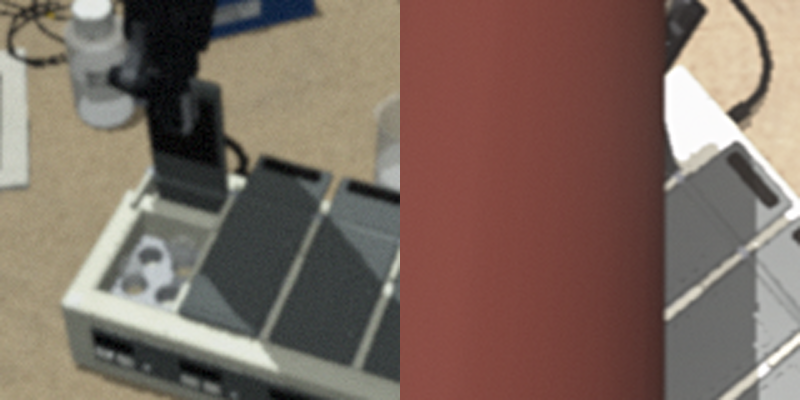

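```bash
python3 -m jog '{"rot":[[0,0,0],[0,0,0],[0,0,0],[0,0,0],[0,0,0],[0,0,0],[0,0,0],[0,0,0]],"linear":[[0,5,0],[0,5,0],[0,4,0],[0,3,0],[0,2,0],[0,2,0],[0,2,0],[0,2,0]],"gripper":[0,0,0,0,0,0,0,0]}'; python3 p.py
```

```text
clock: 20.8
ee_pos: [0.614, -0.1483, 0.1673]
eef_rot: [3.132, 0.016, 0.664]
contact_force: [-7.7, 6.5, 4.2]
width: 0.006
t20.8 inc mm [ 43.3  91.6 167.3] rpy [179.5   0.9  38. ] F inc [-9.87 -2.11  4.23] w0.01 q [ 0.47  0.37 -0.4   1.57  0.17  1.24 -0.87]
```

```bash
python3 -m jog '{"rot":[[0,0,0],[0,0,0],[0,0,0],[0,0,0],[0,0,0],[0,0,0],[0,0,0],[0,0,0]],"linear":[[0,-5,0],[0,-15,0],[0,-40,0],[0,-40,-10],[0,-40,-30],[0,-20,-30],[0,-10,-30],[0,0,0]],"gripper":[0,0,0,0,0,0,0,0]}'; python3 p.py
python3 -m jog '{"rot":[[0,0,0],[0,0,0],[0,0,0],[0,0,0],[0,0,0],[0,0,0],[0,0,0],[0,0,0]],"linear":[[0,-20,-20],[0,0,-20],[0,0,0],[0,0,0],[0,0,0],[0,0,0],[0,0,0],[0,0,0]],"gripper":[0,0,0,0,0,0,0,0]}'; python3 p.py
python3 - <<'E'
from h import *
A=[]
P=[.515,-.1697,-.916]
for n in("scene","top"):
    f=grab_frame(n)
    u=proj(f,inc2w(P,[[-.02,.0,.1]]))[0].astype(int);im=f["image"].copy()
    y0,x0=max(0,u[1]-110),u[0]-110
    im=cv2.resize(im[y0:y0+220,x0:x0+220,::-1],(400,400),interpolation=2)
    for th,c in((1.57,(0,0,255)),(1.75,(0,255,0))):
        x=.042-.112*np.cos(th);z=.082+.112*np.sin(th)
        q=(proj(f,inc2w(P,[[x,.067,z],[x,.125,z]]))-[x0,y0])*400/220
        cv2.line(im,tuple(map(int,q[0])),tuple(map(int,q[1])),c,1)
    A.append(im)
    for k in("sample_cup","drop_bottle","tweezers","beaker"):
        print(n,k,[(round(o["p"],2),o["bbox"]) for o in outline_of(k,n)][:1])
cv2.imwrite("pics/c7.png",np.hstack(A))
E
```

```text
clock: 21.6
ee_pos: [0.5021, -0.0042, 0.2668]
eef_rot: [3.13, 0.017, 0.666]
contact_force: [0.2, 0.3, 0.1]
width: -0.004
t21.6 inc mm [-139.2   90.6  266.8] rpy [179.3   1.   38.1] F inc [-0.13  0.36  0.1 ] w-0.00 q [ 0.4   0.05 -0.51  1.74  0.04  1.37 -1.02]
clock: 22.4
ee_pos: [0.4863, 0.014, 0.3037]
eef_rot: [3.128, 0.02, 0.666]
contact_force: [0.2, -0.5, 0.0]
width: -0.002
t22.4 inc mm [-163.2   89.1  303.7] rpy [179.2   1.1  38.2] F inc [ 0.48 -0.14  0.04] w-0.00 q [ 0.39  0.   -0.52  1.7   0.02  1.45 -1.04]
scene sample_cup [(0.76, [222.4, 305.4, 244.4, 327.8])]
scene drop_bottle [(0.78, [349.9, 329.2, 372.1, 364.8])]
scene tweezers [(0.81, [282.2, 319.5, 334.7, 351.6])]
scene beaker [(0.76, [360.4, 176.9, 393.8, 226.6])]
top sample_cup [(0.7, [255.4, 182.8, 353.1, 265.8])]
top drop_bottle [(0.78, [281.3, 338.4, 302.0, 362.7])]
top tweezers [(0.58, [283.9, 130.7, 314.1, 199.5])]
top beaker [(0.84, [382.6, 175.9, 426.1, 221.4])]
```

View pics/c7.png

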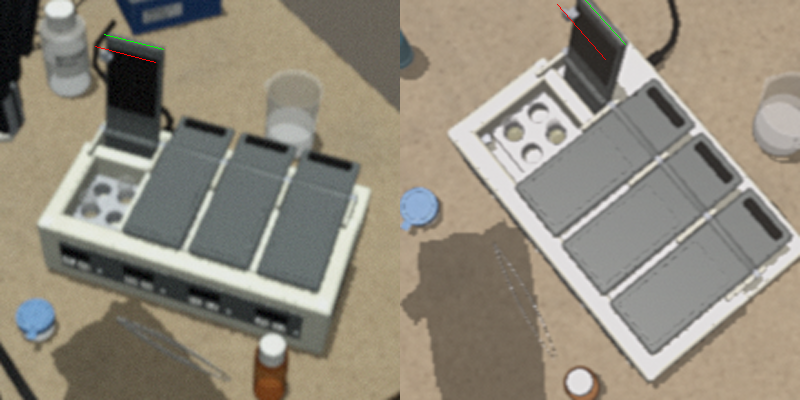

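The picture shows lid 1 open, its edge on the green 1.75 rad line in both views (scene crop about (135,42), top crop about (605,15)). The other lids are flat, the bystanders have not moved, and the arm is clear.

```bash
python3 -c "
from plant import *
print(sign_off())"
```

```text
the job is handed in; nothing more can be done
None
```

Lid 1 (far left) was the released one. It now stands fully open against its stop, and I handed the job in after about 22 s of the 54 s allowed.

**Testing the lids:** I pressed the bars with closed fingers, working from lid 4 to lid 1.

| Lid | Force at the bar | Result |
|---|---|---|
| 4 | 14.6 N | Held firm, about 1 mm of give |
| 3 | about 7 N | Held firm |
| 2 | about 8 N | Held firm |
| 1 | under 3 N | Rocked; pressed about 19 mm down, deeper than the 13 mm in the notes |

- **Lid 4 over 9 N:** my last press there reached 14.6 N, above the 9 N quoted for a locked lid. In the last picture it lies shut like the others.

**Opening lid 1:** On the first push the fingertip sat only about 7 mm below the edge instead of 20. It pushed along the lid towards the hinge with about 12 N. I backed off, went in lower and pushed the lid back until it met the stop, at about 10 N sideways.

**Last checks:**
- **Lid 1:** its edge lies on the predicted 1.75 rad line in both camera views.
- **Other lids:** they look flat and shut.
- **Bystanders:** in the scene camera all four boxes match the start, except that the tweezers' box came out longer. In the top camera the bottle and beaker match, but the sample cup and tweezers were misdetected there. The picture shows all four in place.
- **Arm:** it is clear of the incubator and reads no contact force.

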